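# Seat a cartridge in the analyser dock and press its cover shut

### The arm

A 6-joint arm with a two-finger parallel gripper is mounted at the origin on the work surface. World frame = base frame: x ahead of the robot, y to its left, z up, the work surface at z = 0. Lengths are in mm, angles in rad, forces in N, time in s.
With the tool pointing down it reaches from about 350 to 775 mm from the base axis. Payload 7.3 kg.
Tool frame: the origin (TCP) lies where the fingers leave the gripper's body, on its centre line; the fingertips stand 66 mm ahead of it and the grasp point (between the pads) lies 47 mm ahead of it; z points along the fingers, y is the line along which they close (so a half turn about z gives the same grasp; the last joint's range is limited). The gripper opens to 92 mm and grips with 3 to 60 N. Pads are 19 mm wide; open, the fingers measure 130 mm over their backs; the gripper's body (75 mm by 190 mm) begins 47 mm behind the grasp point.
Start: joints at [-1.368, 0.342, 1.524, -0, 1.275, -0.146], TCP at [179.451, -493.392, 292.241] pointing down, gripper open.
Joint ranges: [-2.53, 2.53], [-0.77, 2.02], [0.04, 2.7], [-1, 4.14], [0.28, 2.66], [-3.11, 3.11]. Speed limits (rad/s): [2.57, 2.57, 3.14, 3.14, 3.14, 3.14].

### API

Orientations are given as a unit quaternion [x, y, z, w].
In Python, from station import ctrl, optics gives the robot as it stands.
- The arm moves only by the shell command python3 -m inch 'ROWS' [FORCE]. ROWS is JSON, a list of rows, each a list of 3 entries, a list of its own where there are three numbers: the shift along the tool's x, y, z in cm, then the turn, a rotation vector about the tool's x, y, z in degrees, then the opening, from 0 (shut) to 1 (fully open). A call has 1 to 5 rows; each row is the pose to reach, as a shift and turn from the pose commanded when the call began, along the tool's axes at that moment; what a row does not reach only later rows make up. A row lasts 1/12 s, in which the tool goes at most 41.7 mm and 7.16 degrees, less where a joint would pass 70% of its speed; a pose out of reach is approached as far as the arm can. A call with a gripper value outside its range is refused whole. The fingers move at their own pace and stop on an object; FORCE is the grip in N (left out, the last holds). Time passes only in rows, so rows that repeat a pose let the fingers close. It gives the time, the measured TCP pose, the force, the opening and the grip force at its end, in the units of the state.
- ctrl.read_state(): the state, without advancing time (a new reading comes with each control period).
- optics.get_image(name): name is "scene" or "top" or "wrist"; returns (picture, depth): 384x512x3 uint8, red, green, blue; 384x512 float32, mm along the optical axis (not along the pixel's ray), 0 where there is no reading.
- optics.calibration(name): a dict with "intrinsics" (3x3 intrinsics, pixels), "k1" (the pictures are not rectified: a ray, as slopes to the right and down, at radius r is drawn at 1 + k1 r^2 times it, then the intrinsics apply), "eye" and "attitude" of the camera in the world; the wrist camera has in their place "hand_eye" (4x4, takes a point from camera to tool coordinates, whose origin is the TCP and whose axes are the flange's). Camera axes: x right, y up, looking along -z (the intrinsics and any distortion apply to the point x, -y, -z); pixel columns grow to the right and rows downward; lengths in mm; the calibration is good to about 2 mm. A picture is of the moment at which its call begins: read the wrist's pose just before it. calibration takes no time and is no camera call.
- ctrl.hand_in(): hands the job in; it is judged then, once.
The state is a dict: "clock": time; "q": joint angles; "joint_velocities": joint speeds; "joint_efforts": joint torques, N m; "position": TCP position; "eef_rot": TCP orientation; "wrist_force": force on the tool from outside, world axes, zero at the start; "torque": the same for the moment, N m; "finger_gap": finger opening in mm; "finger_force": force on a finger pad.
Only numpy, scipy, OpenCV 4.12 (cv2) and the standard library are available. Lean on these libraries where they do the work, as an engineer would, in place of code of your own. Each camera call takes 0.05 s, during which the arm holds its last target. There are 200 camera calls.

### The job

Take the cartridge with the blue grip out of the rack, slide it upright into the slot of the white dock and press it down until it is fully home. Then put the black cover on the dock over the cartridge and press it down until it sits flush on the dock at both ends. Leave the other cartridges and everything else on the bench where they are.

Things in the scene. Friction and masses are not known exactly. Their poses are not given: they have to be found in the camera images.
- dock: White dock fixed to the bench, 200 (x) x 240 (y) x 90 mm high. Origin: centre of its underside; z up. The flat deck is at z = 90. In the middle of the deck is the vertical slot, 20 mm (x) x 114 mm (y), with 5 mm bevels at the mouth. Cartridge and cover may go in either way round.
- slot_mouth (a point): Centre of the slot's mouth, at deck height (dock z = 90); axes as the dock: slot thickness along x, length along y. Around it four round-topped steel lugs, radius 7, at x = +-25, y = +-60, stand 19 mm above the deck and locate the cover from inside with 4 mm play; outside them are two orange catches at y = +-76.
- slot_floor (a joint): How far the slot's stiff floor is pushed down, m; it stays where left. A cartridge let into the slot rests on it 9 to 12 mm too high; about 15 N on the cartridge pushes it to the hard stops at 0.012. Fully home: cartridge underside at dock z = 20, shoulders level with the deck, grip standing 30 mm above the deck.
- catch_a (a joint): How far the orange catch at dock y = +76 (34 x 14 mm, top up to 8 mm above the deck) has been pushed down, m: 0 up, 0.008 flush. The cover's end wall rests on it; about 7 N pushes it down and it stays.
- catch_b (a joint): The same for the catch at dock y = -76.
- cartridge_blue: Flat cartridge with a blue grip: white slab 16 mm thick (x), 110 mm long (y), 70 mm high, with a grip tab 12 (x) x 60 (y) x 30 mm centred on top: 100 mm high in all, 0.2 kg. Origin: centre of its underside; z up. Stands upright in the rack.
- blue_grip_top (a point): Centre of the top of the blue grip tab (cartridge z = 100).
- cartridge_yellow: Same cartridge with a yellow grip (same sizes and origin), standing in another rack slot. Not to be moved.
- cartridge_red: Same cartridge with a red grip (same sizes and origin), standing in another rack slot. Not to be moved.
- rack: Grey rack fixed to the bench, 210 (x) x 135 (y) x 45 mm high, with three slots 68 mm apart along x (slot length along y) that hold the cartridges upright, 35 mm deep; their undersides are 10 mm above the bench. It and the cover may be on either side of the dock. Origin: centre of its underside.
- cover: Black hollow cover, open below, 80 (x) x 150 (y) x 55 mm high, walls 4 mm (inside 72 x 142), 0.25 kg, with a white grip rib on top: 14 (x) x 70 (y) x 35 mm high. Standing on the bench. Origin: centre of its lower edge plane; z up. On the dock it first rests on the catches, up to 8 mm above the deck; fully down its origin is at dock z = 90 and its axes are along the dock's.
- cover_rib_top (a point): Centre of the top of the cover's rib (cover z = 90).
- beaker: Glass beaker, radius 32, 80 mm high; origin centre of underside. Not to be moved.
- jar: Amber jar with blue cap, radius 28, 75 mm high; origin centre of underside. Not to be moved.
- bottle: White bottle, radius 34, 170 mm high; origin centre of underside. Not to be moved.
- bottle2: Amber bottle, radius 34, 170 mm high; origin centre of underside. Not to be moved.
Not all that is in view belongs to the job. What is shaped like the cartridge_blue but purple is not meant.

How it is judged (in metres and radians):
On the way, in this order (a step that is already met when the one before it is completed fails the run):
1. the blue cartridge is pressed fully home in the dock's slot, before the cover goes on (z of cartridge_blue in the frame of dock below 0.0235 m and horizontal distance between cartridge_blue and dock below 0.006 m and angle between cartridge_blue's own z axis and vertical below 0.06 rad and value of joint slot_floor above 0.0095 m and horizontal distance between cover and dock above 0.1 m), for 0.2 s.
2. the cover is on the dock over the cartridge and pressed down flush at both ends (z of cover in the frame of dock below 0.093 m and horizontal distance between cover and dock below 0.008 m and angle between cover's own z axis and vertical below 0.035 rad and value of joint each of catch_a, catch_b above 0.0055 m), for 0.2 s.
At the end, for the whole second after the job is handed in: The blue cartridge is upright in the dock's slot, its underside within 3.5 mm of its fully-home height, slot floor pushed down over 9.5 mm; the cover is centred within 8 mm, within 3 mm of flush on the deck and 0.035 rad of level, both catches pushed down over 5.5 mm; both at rest (all of step 2 and z of cartridge_blue in the frame of dock below 0.0235 m and horizontal distance between cartridge_blue and dock below 0.006 m and angle between cartridge_blue's own z axis and vertical below 0.06 rad and value of joint slot_floor above 0.0095 m and linear speed of each of cartridge_blue, cover below 0.02 m/s); the robot touches nothing.
It fails at once if the yellow or red cartridge is moved by more than 30 mm or tipped (distance of any of cartridge_yellow, cartridge_red from where it was at the start of the episode above 0.03 m or angle between any of cartridge_yellow, cartridge_red's own z axis and vertical above 0.3 rad).
It fails at once if something else on the bench is moved by more than 30 mm or knocked over (distance of any of beaker, jar, bottle, bottle2 from where it was at the start of the episode above 0.03 m or angle between any of beaker, jar, bottle, bottle2's own z axis and vertical above 0.4 rad).
It also fails if it takes over 69 s, if anything falls off the work surface, if the arm or the gripper's body presses on something with over 40 N, if the wrist force passes 120 N, or if a joint passes its speed limit or range.

## Working session

There is one attempt and no reset: what is moved stays moved. The work goes in short steps, Python scripts to look and compute and a shell command to move; the robot and the scene stay as the last step left them, time stands still between calls to the robot, and variables do not carry over. Pictures are saved under pics/ and viewed, at most 10 in all, crops included, and the job is handed in when it is done.

```bash
mkdir -p pics; ls
cat > h.py <<'E'
import numpy as np, cv2
from station import ctrl, optics
from scipy.spatial.transform import Rotation as R
def grab(name):
    s=ctrl.read_state(); im,d=optics.get_image(name); return s,im,d
def cam(name,s=None):
    c=optics.calibration(name); K=np.array(c["intrinsics"]); k1=c["k1"]
    if name=="wrist":
        T=np.eye(4);T[:3,:3]=R.from_quat(s["eef_rot"]).as_matrix();T[:3,3]=s["position"]
        T=T@np.array(c["hand_eye"])
    else:
        T=np.eye(4);A=np.array(c["attitude"]);T[:3,:3]=R.from_quat(A).as_matrix() if A.size==4 else A;T[:3,3]=c["eye"]
    return K,k1,T
def cloud(name,d,s=None):
    K,k1,T=cam(name,s); h,w=d.shape
    u,v=np.meshgrid(np.arange(w),np.arange(h))
    p=cv2.undistortPoints(np.stack([u,v],-1).reshape(-1,1,2).astype(float),K,np.array([k1,0,0,0,0.])).reshape(h,w,2)
    P=np.stack([p[...,0]*d,-p[...,1]*d,-d],-1)
    return P@T[:3,:3].T+T[:3,3]
def save(im,f): cv2.imwrite("pics/"+f,im[...,::-1])
E
python3 - <<'E'
from h import *
s,im,d=grab("top"); s2,im2,d2=grab("scene")
np.savez("t.npz",im=im,d=d); np.savez("s.npz",im=im2,d=d2)
print(optics.calibration("top")); print(optics.calibration("wrist")); print(s)
save(np.vstack([im,im2])[:, :],"a.png")
c=np.vstack([im,im2]); cv2.imwrite("pics/a.png",cv2.resize(c,(400,600))[...,::-1])
save(im,"top.png"); save(im2,"scene.png")
E
```

```text
pics
{'intrinsics': array([[406.6729892 ,   0.        , 249.4988708 ],
       [  0.        , 406.6729892 , 194.44443105],
       [  0.        ,   0.        ,   1.        ]]), 'k1': -0.08399139924552765, 'eye': array([ 443.75729035,  -55.05639971, 1060.55610134]), 'attitude': array([ 0.03157548, -0.04478973, -0.7031774 ,  0.70889944])}
{'intrinsics': array([[275.02694601,   0.        , 254.95845347],
       [  0.        , 275.02694601, 187.09489247],
       [  0.        ,   0.        ,   1.        ]]), 'k1': -0.0017891438653150837, 'hand_eye': array([[ 2.15475224e-03,  9.55882801e-01,  2.93740408e-01,
         7.97623844e+01],
       [ 9.99997657e-01, -1.99856508e-03, -8.31867862e-04,
         1.32851304e+00],
       [-2.08108859e-04,  2.93741512e-01, -9.55884868e-01,
        -9.46330737e+01],
       [ 0.00000000e+00,  0.00000000e+00,  0.00000000e+00,
         1.00000000e+00]])}
{'clock': 0.0, 'q': array([-1.36800731e+00,  3.42728697e-01,  1.52505463e+00,  8.66599972e-06,
        1.27538672e+00, -1.46033021e-01]), 'joint_velocities': array([-6.25819397e-04, -2.24467503e-04,  1.04172056e-03, -1.79322973e-03,
       -2.25404771e-04, -9.84047855e-05]), 'joint_efforts': array([-5.68769046e-04, -4.31238949e+01, -2.44221997e+01,  7.17423437e-02,
        5.59775520e-02, -1.06449822e-04]), 'position': array([ 179.38198821, -493.06426518,  291.52865377]), 'eef_rot': array([ 9.84828827e-01,  1.73526824e-01, -1.82359821e-05, -7.88496513e-04]), 'wrist_force': array([-0.75958592, -0.64191563,  0.52092948]), 'torque': array([-0.03430677,  0.00582895, -0.03534716]), 'finger_force': 0.0, 'finger_gap': 91.9484147055024}
```

View pics/top.png

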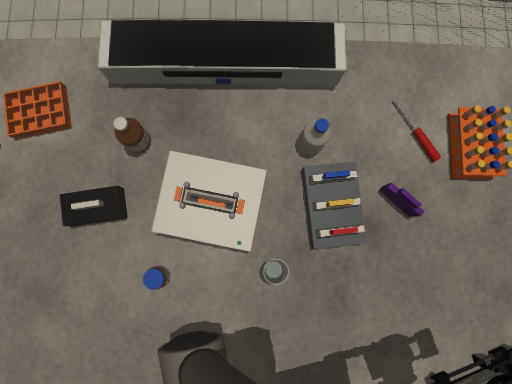

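View pics/scene.png

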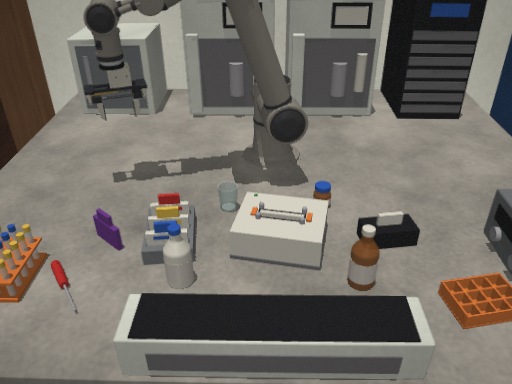

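Top view: the blue-grip cartridge sits in the rack at (337,175). Things that could be confused with it are yellow (341,203), red (344,231), the purple decoy lying loose at (403,199), the jar's blue cap (154,278) and the bottle's blue cap (321,125). By the description I choose (337,175). The dock is at (210,201), the cover at (93,206) with its rib at (87,204), bottle2 at (130,130), the bottle at (316,138) and the beaker at (275,272).

Run:
```python
from h import *
z=np.load("t.npz"); im,d=z["im"],z["d"]; P=cloud("top",d)
hsv=cv2.cvtColor(im,cv2.COLOR_RGB2HSV)
def rep(n,box,zr,extra=None):
    u0,v0,u1,v1=box; m=np.zeros(d.shape,bool); m[v0:v1,u0:u1]=1
    m&=(P[...,2]>zr[0])&(P[...,2]<zr[1])&(d>0)
    if extra is not None: m&=extra
    q=P[m]
    r=cv2.minAreaRect(q[:,:2].astype(np.float32)); 
    print(n,len(q),np.round(np.median(q,0),1),"rect c",np.round(r[0],1),"size",np.round(r[1],1),"ang",round(r[2],1))
blue=(hsv[...,0]>105)&(hsv[...,0]<125)&(hsv[...,1]>150)
rep("bench",(240,300,300,330),(-20,20))
rep("deck",(145,145,275,255),(85,95))
rep("blue",(305,165,365,185),(95,125),blue)
rep("yel",(305,190,370,212),(98,125)); rep("red",(305,220,370,240),(98,125))
rep("rack",(295,155,375,255),(38,52))
rep("rib",(55,180,135,230),(80,105)); rep("covertop",(55,180,135,230),(48,62))
rep("bottle",(295,115,335,165),(20,200)); rep("bottlecap",(295,115,335,165),(155,190))
rep("bottle2",(105,110,155,160),(20,200));rep("b2cap",(105,110,155,160),(155,190))
rep("jar",(135,260,175,295),(65,90)); rep("beaker",(255,255,295,290),(20,90)); rep("lugs",(170,180,250,220),(103,120))
rep("box",(100,20,350,90),(20,200))
s=np.load("s.npz"); a=im[150:250,280:430]; save(cv2.resize(a,None,fx=3,fy=3),"crop.png")
```

```text
bench 1798 [ 2.499e+02 -1.271e+02  2.000e-01] rect c [ 249.6 -128.4] size [ 75.5 152.2] ang 0.4
deck 7596 [531.5  23.7  89.9] rect c [535.2  24.8] size [241.4 201. ] ang 79.0
blue 115 [ 598.1 -280.8  109.8] rect c [ 598.8 -281.4] size [10.9 57.9] ang 5.7
yel 130 [ 530.9 -288.1  110. ] rect c [ 531.  -288.8] size [12.3 58.5] ang 6.2
red 132 [ 462.6 -296.6  109.9] rect c [ 463.5 -297.9] size [12.1 58.3] ang 6.8
rack 3293 [ 521.6 -286.3   45.1] rect c [ 531.1 -289.3] size [211.5 135.3] ang 6.6
rib 184 [522.1 323.3  88.8] rect c [521.7 324.5] size [14.6 70.8] ang 9.1
covertop 1673 [519.8 319.3  54.6] rect c [521.8 324.8] size [ 81.1 150.4] ang 9.3
bottle 862 [ 688.8 -225.9  115.5] rect c [ 682.5 -252.8] size [118.   64.3] ang 49.0
bottlecap 167 [ 700.2 -234.2  169.8] rect c [ 701.6 -234.7] size [29.3 30.9] ang 65.7
bottle2 908 [688.5 211.  112.8] rect c [697.7 219.2] size [61.5 69.3] ang 50.7
b2cap 157 [697.8 221.1 169.1] rect c [699.3 222.5] size [29.1 27.1] ang 45.9
jar 361 [347.2 156.   74.9] rect c [347.3 156.1] size [47.7 50.2] ang 0.9
beaker 293 [ 355.1 -147.2   73. ] rect c [ 365.3 -136.9] size [62.5 60.7] ang 45.5
lugs 98 [534.4  73.  107. ] rect c [534.7  23.7] size [131.9  61.2] ang 79.2
box 14965 [902.1  -2.5 112.5] rect c [920.8  -1.5] size [135.2 620. ] ang 0.2
```

View pics/crop.png

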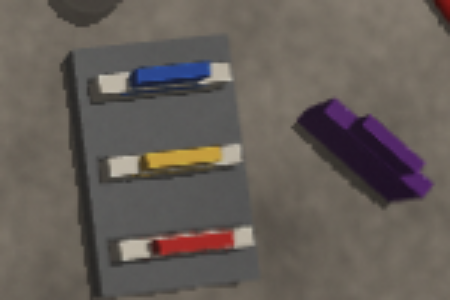

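The crop confirms the choice: the blue tab stands in the rack slot farthest from the robot, and the purple one lies outside the rack. Next I'll hover over it, using a helper that prints the shifts.

```bash
cat >> h.py <<'E'
def go(x,y,z,yaw):
    "shift (cm, tool axes) and turn (deg, rotvec) to TCP x,y,z, pointing down, tool x at yaw deg"
    s=ctrl.read_state(); r=R.from_quat(s["eef_rot"])
    t=R.from_euler("z",yaw,degrees=True)*R.from_quat([1,0,0,0])
    print("t",round(s["clock"],2),"at",np.round(s["position"],1),"F",np.round(s["wrist_force"],1),"gap",round(s["finger_gap"],1))
    print("shift cm",np.round(r.inv().apply(np.array([x,y,z])-s["position"])/10,2),"turn",np.round((r.inv()*t).as_rotvec(degrees=True),2))
E
python3 -c "
from h import *
go(598.8,-281.4,290,6.7)"
```

```text
t 0.1 at [ 179.4 -493.1  291.6] F [0.2 0.6 0.1] gap 91.9
shift cm [46.65 -5.56  0.18] turn [-0.08 -0.   13.28]
```

```bash
python3 -m inch '[[[4,-0.5,0],[0,0,4],1],[[8,-1,0],[0,0,8],1],[[12,-1.5,0],[0,0,13.3],1],[[16,-2,0],[0,0,13.3],1],[[20,-2.4,0],[0,0,13.3],1]]' && python3 -c "
from h import *
go(598.8,-281.4,290,6.7)"
```

```text
clock: 0.52
position: [360.5, -401.2, 292.0]
eef_rot: [0.998, 0.058, -0.0, -0.0]
wrist_force: [0.3, -0.5, 0.4]
finger_gap: 91.4
finger_force: 0.0
t 0.52 at [ 360.5 -401.2  292. ] F [ 0.3 -0.5  0.4] gap 91.4
shift cm [25.06 -9.14  0.19] turn [-0.03  0.02 -0.07]
```

```bash
python3 -m inch '[[[4,-1.4,0],[0,0,0],1],[[8,-2.8,0],[0,0,0],1],[[12,-4.2,0],[0,0,0],1],[[16,-5.8,0],[0,0,0],1],[[19,-7,0],[0,0,0],1]]' >/dev/null; python3 -m inch '[[[3,-1,0],[0,0,0],1],[[6,-2.1,0.2],[0,0,0],1],[[6,-2.1,0.2],[0,0,0],1],[[6,-2.1,0.2],[0,0,0],1]]'
python3 - <<'E'
from h import *
s,im,d=grab("wrist"); P=cloud("wrist",d,s); save(im,"w1.png")
hsv=cv2.cvtColor(im,cv2.COLOR_RGB2HSV)
m=(hsv[...,0]>105)&(hsv[...,0]<125)&(hsv[...,1]>150)&(P[...,2]>104)&(P[...,2]<116)&(np.hypot(P[...,0]-599,P[...,1]+281)<60)
q=P[m]; r=cv2.minAreaRect(q[:,:2].astype(np.float32)); print(len(q),r,np.median(q[:,2]))
vv,uu=np.nonzero(m); print(uu.min(),uu.max(),vv.min(),vv.max())
go(r[0][0],r[0][1],200,6.7)
E
```

```text
clock: 1.27
position: [597.8, -281.6, 288.8]
eef_rot: [0.998, 0.06, -0.001, -0.001]
wrist_force: [-0.4, 0.8, 0.2]
finger_gap: 91.9
finger_force: 0.0
625 ((601.0332641601562, -282.6828308105469), (10.981206893920898, 57.7301025390625), 6.748919486999512) 112.15586562970492
227 283 174 186
t 1.32 at [ 596.9 -282.6  289.2] F [ 0.1 -0.4 -0.1] gap 91.9
shift cm [0.43 0.07 8.92] turn [-0.04  0.1   0.05]
```

View pics/w1.png

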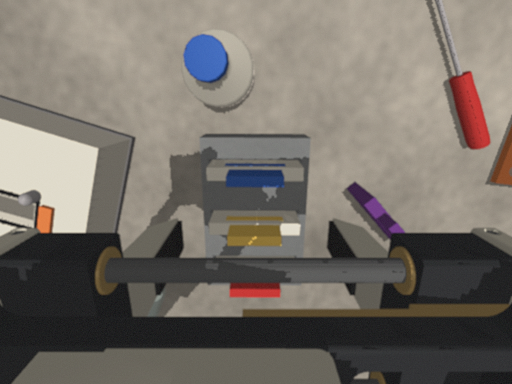

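The wrist view shows the blue tab at (255,180), yellow at (254,235), and the bottle well clear at (218,70). I'll descend now.

```bash
python3 -m inch '[[[0.35,0,3],[0,0,0],1],[[0.35,0.05,6],[0,0,0],1],[[0.35,0.05,9],[0,0,0],1],[[0.35,0.05,11],[0,0,0],1],[[0.35,0.05,11],[0,0,0],1]]'; python3 -c "
from h import *
go(600.3,-282.3,150,6.7)"
```

```text
clock: 1.73
position: [597.2, -283.0, 175.2]
eef_rot: [0.998, 0.057, -0.004, -0.003]
wrist_force: [-1.0, 0.3, -1.3]
finger_gap: 91.9
finger_force: 0.0
t 1.73 at [ 597.2 -283.   175.2] F [-1.   0.3 -1.3] gap 91.9
shift cm [ 0.33 -0.02  2.52] turn [-0.33  0.45 -0.12]
```

```bash
python3 -m inch '[[[0,0,1],[0,0,0],1],[[0,0,1.8],[0,0,0],1],[[0,0,2.3],[0,0,0],1],[[0,0,2.3],[0,0,0],1],[[0,0,2.3],[0,0,0],1]]'; python3 -c "
from h import *
go(600.3,-282.3,150,6.7)"
```

```text
clock: 2.15
position: [600.6, -283.3, 157.8]
eef_rot: [0.998, 0.058, 0.0, 0.0]
wrist_force: [0.8, 0.7, 0.3]
finger_gap: 91.8
finger_force: 0.0
t 2.15 at [ 600.6 -283.3  157.8] F [0.8 0.7 0.3] gap 91.8
shift cm [-0.02 -0.1   0.78] turn [ 0.04 -0.03 -0.02]
```

```bash
python3 -m inch '[[[0,-0.05,0.4],[0,0,0],1],[[0,-0.1,0.75],[0,0,0],1],[[0,-0.1,0.75],[0,0,0],1],[[0,-0.1,0.75],[0,0,0],0.6],[[0,-0.1,0.75],[0,0,0],0.5]]' 25; python3 -m inch '[[[0,0,0],[0,0,0],0.4],[[0,0,0],[0,0,0],0.4],[[0,0,0],[0,0,0],0.3],[[0,0,0],[0,0,0],0.3],[[0,0,0],[0,0,0],0.3]]' 40; python3 -m inch '[[[0,0,0],[0,0,0],0.3],[[0,0,0],[0,0,0],0.3],[[0,0,0],[0,0,0],0.3]]'
```

```text
clock: 2.57
position: [600.4, -282.1, 149.8]
eef_rot: [0.998, 0.058, 0.0, 0.0]
wrist_force: [-0.1, 0.7, -0.6]
finger_gap: 83.0
finger_force: 0.0
clock: 2.98
position: [600.3, -282.0, 149.8]
eef_rot: [0.998, 0.058, 0.0, -0.0]
wrist_force: [-0.4, 0.9, 1.0]
finger_gap: 59.9
finger_force: 40.0
clock: 3.23
position: [600.3, -282.0, 149.8]
eef_rot: [0.998, 0.058, 0.0, -0.0]
wrist_force: [-0.3, 1.8, 1.8]
finger_gap: 59.8
finger_force: 40.0
```

```bash
python3 -m inch '[[[0,0,-1],[0,0,0],0.3],[[0,0,-2.5],[0,0,0],0.3],[[0,0,-5],[0,0,0],0.3],[[0,0,-8],[0,0,0],0.3],[[0,0,-11],[0,0,0],0.3]]'; python3 -m inch '[[[0,0,-1.5],[0,0,0],0.3],[[0,0,-2.5],[0,0,0],0.3],[[0,0,-2.5],[0,0,0],0.3]]';  python3 -c "
from h import *
a=np.radians(-11); go(535-110*np.cos(a),24-110*np.sin(a),290,-11)"
```

```text
clock: 3.65
position: [599.9, -282.1, 260.8]
eef_rot: [0.998, 0.058, -0.001, -0.0]
wrist_force: [0.9, -0.5, -1.8]
finger_gap: 59.8
finger_force: 40.0
clock: 3.9
position: [600.8, -282.5, 287.5]
eef_rot: [0.998, 0.058, 0.002, 0.001]
wrist_force: [-0.3, -0.6, -1.7]
finger_gap: 59.9
finger_force: 40.0
t 3.9 at [ 600.8 -282.5  287.5] F [-0.3 -0.6 -1.7] gap 59.9
shift cm [-13.45 -34.55  -0.4 ] turn [ 0.14 -0.22 17.68]
```

```bash
python3 -m inch '[[[-1,-2.5,0],[0,0,2],0.3],[[-2,-5.5,0],[0,0,5],0.3],[[-3.5,-9,0],[0,0,9],0.3],[[-5,-12.5,0],[0,0,13],0.3],[[-6.5,-16,-0.2],[0,0,17.7],0.3]]'; python3 -c "
from h import *
a=np.radians(-11); go(535-110*np.cos(a),24-110*np.sin(a),290,-11)"
```

```text
clock: 4.32
position: [515.2, -129.3, 284.5]
eef_rot: [0.995, -0.098, -0.002, -0.001]
wrist_force: [-0.3, 0.7, -1.3]
finger_gap: 59.9
finger_force: 40.0
t 4.32 at [ 515.2 -129.3  284.5] F [-0.3  0.7 -1.3] gap 59.9
shift cm [-12.05 -15.37  -0.49] turn [-0.04  0.23 -0.24]
```

```bash
python3 -m inch '[[[-2.5,-3.2,0],[0,0,0],0.3],[[-5,-6.4,0],[0,0,0],0.3],[[-7.5,-9.6,0],[0,0,0],0.3],[[-10,-12.8,0],[0,0,0],0.3],[[-11.5,-14.8,-0.2],[0,0,0],0.3]]' >/dev/null; python3 -m inch '[[[0,0,0],[0,0,0],0.3],[[0,0,0],[0,0,0],0.3],[[0,0,0],[0,0,0],0.3],[[0,0,0],[0,0,0],0.3]]'
python3 - <<'E'
from h import *
s,im,d=grab("wrist"); np.savez("w2.npz",im=im,d=d,p=s["position"],r=s["eef_rot"]); P=cloud("wrist",d,s); save(im,"w2.png")
near=(np.hypot(P[...,0]-535,P[...,1]-24)<150)&(d>0)
z=P[...,2]
for n,m in [("deck",near&(z>83)&(z<95)),("lugs",near&(z>102)&(z<118)&(np.hypot(P[...,0]-535,P[...,1]-24)<80))]:
    q=P[m]; print(n,len(q),np.median(q[:,2]),cv2.minAreaRect(q[:,:2].astype(np.float32)))
    vv,uu=np.nonzero(m); print(uu.min(),uu.max(),vv.min(),vv.max())
go(535,24,290,-11)
E
```

```text
clock: 5.07
position: [432.8, 35.8, 288.1]
eef_rot: [0.995, -0.096, -0.0, 0.0]
wrist_force: [0.6, -0.9, -1.4]
finger_gap: 59.8
finger_force: 40.0
deck 37929 92.24272173568323 ((519.7221069335938, 27.282546997070312), (240.4067840576172, 167.40065002441406), 79.0853042602539)
114 375 0 176
lugs 777 109.06944492753252 ((536.2823486328125, 27.331375122070312), (139.50048828125, 63.76383590698242), 79.26644897460938)
169 317 39 112
t 5.12 at [432.9  35.6 288.1] F [ 1.1 -0.4 -2.7] gap 59.3
shift cm [10.25 -0.82 -0.2 ] turn [ 0.02  0.05 -0.1 ]
```

View pics/w2.png

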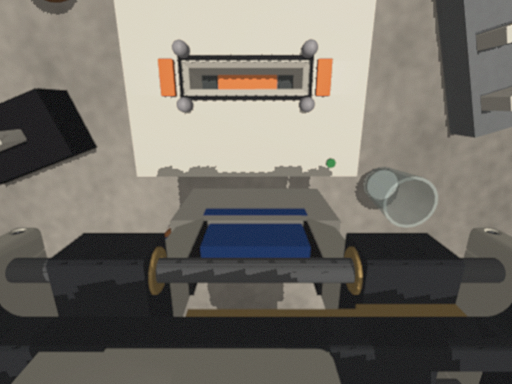

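The wrist view shows the slot with its orange floor at (248,83), catches at (167,77) and (324,77), and lugs at (180,47), (310,47), (185,103) and (307,103). The held blue tab is at (255,238). Next I'll refine the dock centre relative to the held cartridge in this same camera.

Run:
```python
from h import *
D=np.load("w2.npz"); im,d=D["im"],D["d"]; s=dict(position=D["p"],eef_rot=D["r"]); P=cloud("wrist",d,s)
hsv=cv2.cvtColor(im,cv2.COLOR_RGB2HSV); z=P[...,2]
K,k1,T=cam("wrist",s)
def onplane(u,v,h):
    p=cv2.undistortPoints(np.array([[[u,v]]],float),K,np.array([k1,0,0,0,0.])).reshape(2)
    ray=T[:3,:3]@np.array([p[0],-p[1],-1]); return T[:3,3]+ray*(h-T[2,3])/ray[2]
org=((hsv[...,0]>5)&(hsv[...,0]<20)&(hsv[...,1]>150)).astype(np.uint8)
n,l,st,c=cv2.connectedComponentsWithStats(org)
for i in range(1,n):
    if st[i,4]>80:
        q=P[l==i]; print(st[i],np.round(c[i],1),np.round(np.median(q,0),1),np.round(cv2.minAreaRect(q[:,:2].astype(np.float32))[0],1), np.round(onplane(*c[i],100.2),1))
blue=(hsv[...,0]>105)&(hsv[...,0]<125)&(hsv[...,1]>130)&(hsv[...,2]>40); blue[:200]=0;blue[265:]=0;blue[:,:195]=0;blue[:,320:]=0
q=P[blue]; print("blue z hist",np.round(np.percentile(q[:,2],[5,25,50,75,95]),1))
q=q[q[:,2]>np.percentile(q[:,2],60)-3]; r=cv2.minAreaRect(q[:,:2].astype(np.float32)); print(len(q),r,np.median(q[:,2]))
Rt=R.from_quat(s["eef_rot"]); print("tab in tool",Rt.inv().apply(np.array([*r[0],np.median(q[:,2])])-s["position"]))
# slot interior: pixels lower than deck within 60 of centre
m=(z>40)&(z<80)&(np.hypot(P[...,0]-535,P[...,1]-24)<70); 
vv,uu=np.nonzero(m);print("deep px",uu.min(),uu.max(),vv.min(),vv.max(),len(uu))
save(cv2.resize(im[20:130,150:340],None,fx=4,fy=4,interpolation=cv2.INTER_CUBIC),"c2.png")
for px in [(180,47),(310,47),(185,103),(307,103)]: print(px,np.round(onplane(*px,107),1), np.round(P[px[1],px[0]],1))
```

```text
[159  59  17  37 512] [166.9  77. ] [550.5  97.5 100. ] [539.8  60. ] [550.4  97.4 100.2]
[316  59  16  37 483] [323.3  76.6] [522.5 -50.1  98.4] [524.6 -19.9] [522.4 -49.6 100.2]
[218  75  59  14 705] [246.6  81.5] [536.8  24.2  31.9] [528.5  24.9] [531.9  23.4 100.2]
blue z hist [205.3 229.7 242.3 250.1 251.1]
1864 ((471.7103271484375, 27.172687530517578), (59.90194320678711, 81.36143493652344), 79.22885131835938) 250.13706245887602
tab in tool [39.84705065  0.93448396 37.93022223]
deep px 190 301 69 89 660
(180, 47) [571.6  76.7 107. ] [570.6  75.7 111.8]
(310, 47) [549.3 -39.  107. ] [548.8 -38.4 110.2]
(185, 103) [523.8  85.  107. ] [523.6  84.1 111.1]
(307, 103) [501.6 -29.8 107. ] [501.7 -29.2 110.4]
```

View pics/c2.png

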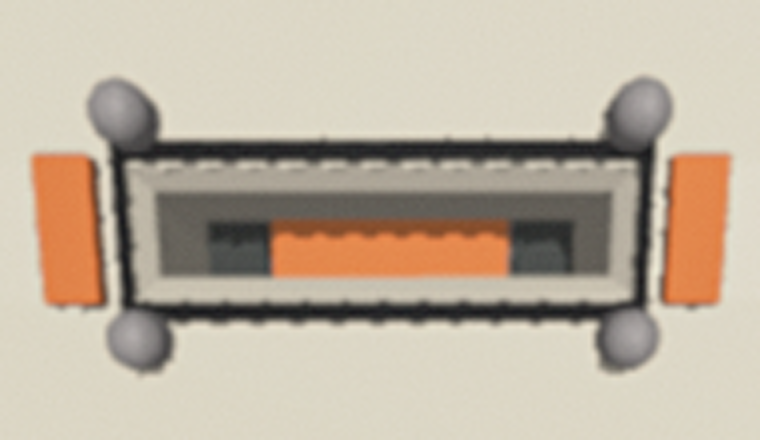

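```bash
python3 -m inch '[[[2.5,-0.2,0],[0,0,0],0.3],[[5,-0.4,0],[0,0,0],0.3],[[8,-0.6,0],[0,0,0],0.3],[[10.35,-0.8,0],[0,0,-0.1],0.3],[[10.35,-0.8,0],[0,0,-0.1],0.3]]' > /dev/null;  python3 -m inch '[[[0,0,2],[0,0,0],0.3],[[0,0,3.5],[0,0,0],0.3],[[0,0,4.5],[0,0,0],0.3],[[0,0,4.5],[0,0,0],0.3],[[0,0,4.5],[0,0,0],0.3]]'; python3 -c "
from h import *
go(536.2,24,225,-10.9)"
```

```text
clock: 5.95
position: [535.4, 24.2, 243.4]
eef_rot: [0.995, -0.095, -0.001, 0.0]
wrist_force: [0.1, 0.4, -1.0]
finger_gap: 59.9
finger_force: 40.0
t 5.95 at [535.4  24.2 243.4] F [ 0.1  0.4 -1. ] gap 59.9
shift cm [0.08 0.   1.84] turn [ 0.01  0.07 -0.06]
```

```bash
python3 -m inch '[[[0.07,0,0.6],[0,0,0],0.3],[[0.07,0,1.2],[0,0,0],0.3],[[0.07,0,1.8],[0,0,0],0.3],[[0.07,0,1.8],[0,0,0],0.3],[[0.07,0,1.8],[0,0,0],0.3]]'; python3 -m inch '[[[0,0,0.5],[0,0,0],0.3],[[0,0,1],[0,0,0],0.3],[[0,0,1.5],[0,0,0],0.3],[[0,0,1.5],[0,0,0],0.3]]'
```

```text
clock: 6.37
position: [536.2, 24.5, 225.4]
eef_rot: [0.995, -0.095, -0.0, 0.0]
wrist_force: [-1.1, 0.3, -1.1]
finger_gap: 59.8
finger_force: 40.0
clock: 6.7
position: [535.8, 24.5, 209.4]
eef_rot: [0.995, -0.095, -0.001, 0.0]
wrist_force: [-0.3, -0.3, -1.5]
finger_gap: 60.0
finger_force: 40.0
```

Underside at about 69 mm with no contact force, so it is entering cleanly. I'll continue to the floor.

```bash
python3 -m inch '[[[0,0,0.8],[0,0,0],0.3],[[0,0,1.6],[0,0,0],0.3],[[0,0,2.4],[0,0,0],0.3],[[0,0,3],[0,0,0],0.3],[[0,0,3],[0,0,0],0.3]]'; python3 -m inch '[[[0,0,0.4],[0,0,0],0.3],[[0,0,0.8],[0,0,0],0.3],[[0,0,1],[0,0,0],0.3],[[0,0,1],[0,0,0],0.3]]' 55
```

```text
clock: 7.12
position: [535.5, 24.5, 178.9]
eef_rot: [0.995, -0.095, -0.002, 0.0]
wrist_force: [-0.7, -0.2, -1.6]
finger_gap: 59.7
finger_force: 40.0
clock: 7.45
position: [536.2, 24.4, 170.3]
eef_rot: [0.995, -0.095, -0.0, 0.0]
wrist_force: [0.9, 0.0, -1.6]
finger_gap: 59.5
finger_force: 55.0
```

```bash
python3 -m inch '[[[0,0,0.3],[0,0,0],0.3],[[0,0,0.6],[0,0,0],0.3],[[0,0,0.8],[0,0,0],0.3],[[0,0,0.8],[0,0,0],0.3]]' 55;python3 -m inch '[[[0,0,0.2],[0,0,0],0.3],[[0,0,0.3],[0,0,0],0.3],[[0,0,0.3],[0,0,0],0.3]]'
```

```text
clock: 7.78
position: [536.8, 24.4, 164.1]
eef_rot: [0.995, -0.095, 0.001, 0.0]
wrist_force: [-2.5, -0.7, 7.6]
finger_gap: 59.4
finger_force: 55.0
clock: 8.03
position: [536.9, 24.4, 161.4]
eef_rot: [0.995, -0.095, 0.001, 0.0]
wrist_force: [-3.3, -1.0, 9.8]
finger_gap: 59.5
finger_force: 55.0
```

```bash
python3 -m inch '[[[0,0,0.15],[0,0,0],0.3],[[0,0,0.3],[0,0,0],0.3],[[0,0,0.3],[0,0,0],0.3],[[0,0,0.3],[0,0,0],0.3]]';python3 -m inch '[[[0,0,0.15],[0,0,0],0.3],[[0,0,0.3],[0,0,0],0.3],[[0,0,0.3],[0,0,0],0.3]]'
```

```text
clock: 8.37
position: [537.1, 24.3, 159.7]
eef_rot: [0.995, -0.095, 0.002, 0.0]
wrist_force: [-5.9, 1.1, 20.2]
finger_gap: 59.1
finger_force: 55.0
clock: 8.62
position: [537.9, 24.2, 159.5]
eef_rot: [0.995, -0.095, 0.004, 0.0]
wrist_force: [-10.7, -0.6, 40.7]
finger_gap: 59.6
finger_force: 55.0
```

A hard stop at 40 N, with the TCP at 159.5, matches the expected home height. I'll unload, release, rise and check.

```bash
python3 -m inch '[[[0,0,-0.3],[0,0,0],0.3],[[0,0,-0.5],[0,0,0],0.3],[[0,0,-0.5],[0,0,0],0.8],[[0,0,-0.5],[0,0,0],0.95],[[0,0,-0.5],[0,0,0],1]]'; python3 -m inch '[[[0,0,0],[0,0,0],1],[[0,0,-0.2],[0,0,0],1],[[0,0,-0.5],[0,0,0],1],[[0,0,-2],[0,0,0],1],[[0,0,-4.5],[0,0,0],1]]'; python3 -m inch '[[[0,0,-4],[0,0,0],1],[[-3,0,-8],[0,0,0],1],[[-6,0,-9],[0,0,0],1],[[-6,0,-9],[0,0,0],1],[[-6,0,-9],[0,0,0],1]]'
python3 - <<'E'
from h import *
s,im,d=grab("wrist"); P=cloud("wrist",d,s); z=P[...,2]
near=np.hypot(P[...,0]-536,P[...,1]-24)<70
deck=np.median(z[(np.hypot(P[...,0]-536,P[...,1]-24)<140)&(z>84)&(z<97)])
hsv=cv2.cvtColor(im,cv2.COLOR_RGB2HSV)
m=(hsv[...,0]>105)&(hsv[...,0]<125)&(hsv[...,1]>150)&near&(z>deck+24)
q=P[m]; print("deck",deck,"tab",np.median(q[:,2])-deck,cv2.minAreaRect(q[:,:2].astype(np.float32)),s["wrist_force"])
print(np.round(np.polyfit(q[:,1],q[:,2],1),3))
save(im,"w3.png"); a=np.radians(9.3); go(521.8-60*np.cos(a),324.8-60*np.sin(a),250,9.3)
E
```

```text
clock: 9.03
position: [536.3, 24.5, 158.2]
eef_rot: [0.995, -0.095, -0.0, 0.0]
wrist_force: [0.1, 0.5, 0.4]
finger_gap: 74.6
finger_force: 0.0
clock: 9.45
position: [535.1, 24.5, 202.1]
eef_rot: [0.995, -0.095, -0.003, 0.0]
wrist_force: [0.3, 1.1, 0.8]
finger_gap: 91.5
finger_force: 0.0
clock: 9.87
position: [476.9, 36.1, 295.4]
eef_rot: [0.995, -0.095, 0.002, 0.0]
wrist_force: [-0.4, 0.1, 0.4]
finger_gap: 92.0
finger_force: 0.0
deck 92.27974189381445 tab 30.033212640992588 ((532.502685546875, 31.571155548095703), (39.25871658325195, 70.11886596679688), 23.055978775024414) [-0.38231742  0.09728154  0.38756157]
[  0.776 115.508]
t 9.92 at [477.4  35.9 294.3] F [ 0.5  0.4 -0.6] gap 91.8
shift cm [ -6.75 -27.14   4.42] turn [ 2.00e-02 -1.00e-01 -2.02e+01]
```

View pics/w3.png

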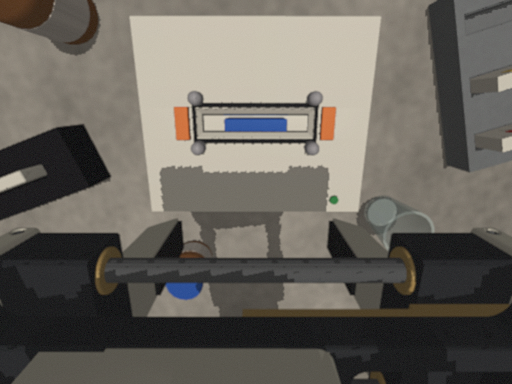

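The cartridge is home: its tab at (256,125) is 30.0 mm above the deck and centred between the lugs. The cover's rib shows at (22,180). On to the cover.

```bash
python3 -m inch '[[[-1,-4,0],[0,0,-4],1],[[-2,-8,0],[0,0,-8],1],[[-3,-12,0.5],[0,0,-13],1],[[-4,-16,1],[0,0,-18],1],[[-4.5,-20,1.5],[0,0,-20.2],1]]' >/dev/null; python3 -c "
from h import *
a=np.radians(9.3); go(521.8-30*np.cos(a),324.8-30*np.sin(a),270,9.3)"
```

```text
t 10.33 at [470.9 242.6 277.1] F [ 0.9 -0.7  1. ] gap 91.9
shift cm [ 3.38 -7.27  0.7 ] turn [0.02 0.12 0.22]
```

```bash
python3 -m inch '[[[1.5,-3,0.3],[0,0,0.2],1],[[3,-6,0.6],[0,0,0.2],1],[[3.4,-7,0.7],[0,0,0.2],1],[[3.4,-7,0.7],[0,0,0.2],1],[[3.4,-7,0.7],[0,0,0.2],1]]' >/dev/null
python3 - <<'E'
from h import *
s,im,d=grab("wrist"); P=cloud("wrist",d,s); z=P[...,2]
near=np.hypot(P[...,0]-522,P[...,1]-325)<100
for n,a,b in [("rib",86,97),("top",52,62)]:
    m=near&(z>a)&(z<b); q=P[m]; vv,uu=np.nonzero(m)
    print(n,np.median(q[:,2]),cv2.minAreaRect(q[:,:2].astype(np.float32)),uu.min(),uu.max(),vv.min(),vv.max())
    if n=="rib": r=cv2.minAreaRect(q[:,:2].astype(np.float32))[0]
go(r[0]-1,r[1],160,9.3)
save(im,"w4.png")
E
```

```text
rib 92.02887505299827 ((523.0585327148438, 325.78082275390625), (14.157468795776367, 69.62714385986328), 9.266767501831055) 213 282 146 160
top 57.27629564997068 ((522.9093627929688, 325.40838623046875), (80.13933563232422, 150.280517578125), 9.21355152130127) 179 317 111 182
t 10.8 at [493.5 314.4 270.6] F [ 1.1 -0.1  1.2] gap 92.1
shift cm [ 3.03 -0.69 11.05] turn [ 0.07  0.12 -0.23]
```

View pics/w4.png

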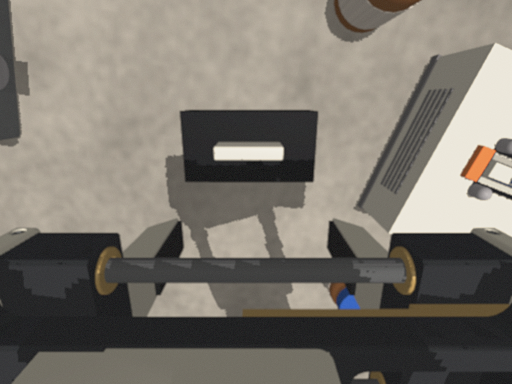

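The white rib is at (248,152), on the black cover at (248,146). I'll descend to grasp it along its 70 mm length.

```bash
python3 -m inch '[[[1,-0.2,2.5],[0,0,0],1],[[2,-0.5,5],[0,0,-0.2],1],[[2.95,-0.65,8],[0,0,-0.2],1],[[2.95,-0.65,10],[0,0,-0.2],1],[[2.95,-0.65,10],[0,0,-0.2],1]]' >/dev/null;  python3 -m inch '[[[0,0,0],[0,0,0],1],[[0,0,0],[0,0,0],1],[[0,0,0],[0,0,0],1]]' >/dev/null; python3 -c "
from h import *
go(522.4,325.4,126,9.25)"
```

```text
t 11.47 at [522.3 326.2 174. ] F [-0.4 -0.3  0.2] gap 91.8
shift cm [-0.02  0.08  4.8 ] turn [-0.05 -0.2   0.  ]
```

```bash
python3 -m inch '[[[0,0.06,1.5],[0,0,0],1],[[0,0.06,3],[0,0,0],1],[[0,0.06,4.2],[0,0,0],1],[[0,0.06,4.8],[0,0,0],1],[[0,0.06,4.8],[0,0,0],1]]';  python3 -m inch '[[[0,0,0],[0,0,0],0.8],[[0,0,0],[0,0,0],0.7],[[0,0,0],[0,0,0],0.5],[[0,0,0],[0,0,0],0.5],[[0,0,0],[0,0,0],0.5]]' 30;python3 -m inch '[[[0,0,0],[0,0,0],0.4],[[0,0,0],[0,0,0],0.4],[[0,0,0],[0,0,0],0.4]]' 50
```

```text
clock: 11.88
position: [521.2, 325.5, 122.9]
eef_rot: [0.997, 0.081, -0.001, 0.0]
wrist_force: [-0.3, -0.3, 0.3]
finger_gap: 91.5
finger_force: 0.0
clock: 12.3
position: [521.9, 326.0, 124.4]
eef_rot: [0.997, 0.081, 0.001, -0.0]
wrist_force: [-0.2, -0.3, 2.3]
finger_gap: 69.8
finger_force: 30.0
clock: 12.55
position: [521.9, 326.0, 124.4]
eef_rot: [0.997, 0.081, 0.001, -0.0]
wrist_force: [-0.5, -0.3, 5.8]
finger_gap: 70.0
finger_force: 50.0
```

```bash
python3 -m inch '[[[0,0,-1],[0,0,0],0.4],[[0,0,-3],[0,0,0],0.4],[[0,0,-6],[0,0,0],0.4],[[0,0,-9.5],[0,0,0],0.4],[[0,0,-13],[0,0,0],0.4]]'; python3 -m inch '[[[0,0,-1.5],[0,0,0],0.4],[[0,0,-2.5],[0,0,0],0.4],[[0,0,-2.5],[0,0,0],0.4],[[0,0,-2.5],[0,0,0],0.4]]'; python3 -c "
from h import *
go(535.4,24.3,280,-10.9)"
```

```text
clock: 12.97
position: [520.8, 325.3, 254.2]
eef_rot: [0.997, 0.081, -0.001, 0.001]
wrist_force: [1.0, 0.4, -3.3]
finger_gap: 69.5
finger_force: 50.0
clock: 13.3
position: [521.1, 325.5, 277.6]
eef_rot: [0.997, 0.081, -0.001, 0.0]
wrist_force: [0.5, -0.5, -3.1]
finger_gap: 69.8
finger_force: 50.0
t 13.3 at [521.1 325.5 277.6] F [ 0.5 -0.5 -3.1] gap 69.8
shift cm [-3.45 29.96 -0.21] turn [ 0.05  0.1  20.18]
```

```bash
python3 -m inch '[[[-0.3,2.5,0],[0,0,2],0.4],[[-0.7,5.5,0],[0,0,5],0.4],[[-1.1,9,0],[0,0,9],0.4],[[-1.5,12.5,0],[0,0,14],0.4],[[-1.8,16,-0.2],[0,0,18],0.4]]' >/dev/null; python3 -m inch '[[[0,0,0],[0,0,2],0.4],[[0,0,0],[0,0,2.2],0.4],[[0,0,0],[0,0,2.2],0.4]]'; python3 -c "
from h import *
go(535.4,24.3,280,-10.9)"
```

```text
clock: 13.97
position: [529.1, 164.8, 279.0]
eef_rot: [0.995, -0.095, -0.002, 0.0]
wrist_force: [-0.1, 0.4, -3.1]
finger_gap: 69.7
finger_force: 50.0
t 13.97 at [529.1 164.8 279. ] F [-0.1  0.4 -3.1] gap 69.7
shift cm [ 3.28 13.68 -0.1 ] turn [ 0.05  0.19 -0.01]
```

```bash
python3 -m inch '[[[0.7,2.8,0],[0,0,0],0.4],[[1.4,6,0],[0,0,0],0.4],[[2.2,9.2,0],[0,0,0],0.4],[[2.9,12,0],[0,0,0],0.4],[[3.25,13.68,0],[0,0,0],0.4]]' >/dev/null; python3 -m inch '[[[0,0,0],[0,0,0],0.4],[[0,0,1],[0,0,0],0.4],[[0,0,2],[0,0,0],0.4],[[0,0,2.5],[0,0,0],0.4],[[0,0,2.5],[0,0,0],0.4]]' >/dev/null; python3 -m inch '[[[0,0,0],[0,0,0],0.4],[[0,0,0],[0,0,0],0.4]]'
python3 - <<'E'
from h import *
go(535.4,24.3,238,-10.9)
s,im,d=grab("scene"); save(cv2.resize(im[140:290,180:380],None,fx=3.5,fy=3.5),"s5.png")
E
```

```text
clock: 14.97
position: [535.8, 25.1, 255.7]
eef_rot: [0.996, -0.095, 0.0, 0.0]
wrist_force: [0.0, 1.3, -3.2]
finger_gap: 69.6
finger_force: 50.0
t 14.97 at [535.8  25.1 255.7] F [ 0.   1.3 -3.2] gap 69.6
shift cm [-0.02  0.09  1.77] turn [-0.   -0.01  0.05]
```

View pics/s5.png

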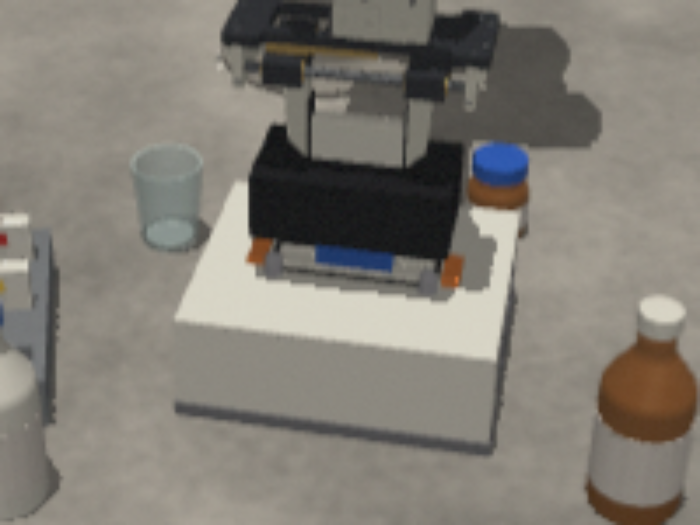

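The cover hangs level, centred over the lugs at (275,262) and (428,280) and the catches at (257,250) and (453,270). I'll lower it.

```bash
python3 -m inch '[[[0,0.08,0.5],[0,0,0],0.4],[[0,0.08,1],[0,0,0],0.4],[[0,0.08,1.5],[0,0,0],0.4],[[0,0.08,1.9],[0,0,0],0.4],[[0,0.08,1.9],[0,0,0],0.4]]' 60; python3 -m inch '[[[0,0,0.4],[0,0,0],0.4],[[0,0,0.8],[0,0,0],0.4],[[0,0,1.1],[0,0,0],0.4],[[0,0,1.1],[0,0,0],0.4]]'
```

```text
clock: 15.43
position: [535.0, 23.6, 235.5]
eef_rot: [0.995, -0.095, -0.001, 0.0]
wrist_force: [-1.2, -0.7, -3.2]
finger_gap: 69.8
finger_force: 60.0
clock: 15.77
position: [535.2, 23.7, 224.9]
eef_rot: [0.995, -0.095, -0.001, 0.0]
wrist_force: [-0.6, 0.4, -2.9]
finger_gap: 69.9
finger_force: 60.0
```

```bash
python3 -m inch '[[[0,0,0.3],[0,0,0],0.4],[[0,0,0.5],[0,0,0],0.4],[[0,0,0.5],[0,0,0],0.4]]'; python3 -m inch '[[[0,0,0.2],[0,0,0],0.4],[[0,0,0.4],[0,0,0],0.4],[[0,0,0.4],[0,0,0],0.4]]';python3 -m inch '[[[0,0,0.2],[0,0,0],0.4],[[0,0,0.3],[0,0,0],0.4],[[0,0,0.3],[0,0,0],0.4]]'
```

```text
clock: 16.02
position: [535.7, 23.7, 220.9]
eef_rot: [0.995, -0.095, 0.0, -0.0]
wrist_force: [0.6, -0.8, -1.1]
finger_gap: 69.7
finger_force: 60.0
clock: 16.27
position: [535.8, 23.7, 217.9]
eef_rot: [0.995, -0.095, 0.001, 0.0]
wrist_force: [-2.1, 0.4, 7.1]
finger_gap: 69.7
finger_force: 60.0
clock: 16.52
position: [535.8, 23.6, 215.2]
eef_rot: [0.995, -0.095, 0.001, 0.0]
wrist_force: [-2.3, 0.3, 8.8]
finger_gap: 69.3
finger_force: 60.0
```

```bash
python3 -m inch '[[[0,0,0.2],[0,0,0],0.4],[[0,0,0.3],[0,0,0],0.4],[[0,0,0.3],[0,0,0],0.4]]'; python3 -m inch '[[[0,0,0.2],[0,0,0],0.4],[[0,0,0.3],[0,0,0],0.4],[[0,0,0.3],[0,0,0],0.4]]'
```

```text
clock: 16.77
position: [535.6, 23.6, 214.4]
eef_rot: [0.995, -0.095, 0.002, 0.0]
wrist_force: [-9.9, -0.7, 24.3]
finger_gap: 69.5
finger_force: 60.0
clock: 17.02
position: [535.6, 23.7, 214.3]
eef_rot: [0.995, -0.095, 0.003, 0.0]
wrist_force: [-17.5, 0.7, 45.7]
finger_gap: 69.7
finger_force: 60.0
```

Hard stop at the flush height of 214.3. I'll unload, release, rise and verify.

```bash
python3 -m inch '[[[0,0,-0.4],[0,0,0],0.4],[[0,0,-0.6],[0,0,0],0.4],[[0,0,-0.6],[0,0,0],0.8],[[0,0,-0.6],[0,0,0],1],[[0,0,-0.6],[0,0,0],1]]'; python3 -m inch '[[[0,0,0],[0,0,0],1],[[0,0,-0.3],[0,0,0],1],[[0,0,-1],[0,0,0],1],[[0,0,-2.5],[0,0,0],1],[[0,0,-5],[0,0,0],1]]'; python3 -m inch '[[[0,0,-3],[0,0,0],1],[[-3,0,-6],[0,0,0],1],[[-5,0,-9],[0,0,0],1],[[-5,0,-9],[0,0,0],1],[[-5,0,-9],[0,0,0],1]]'
python3 - <<'E'
from h import *
s,im,d=grab("wrist"); P=cloud("wrist",d,s); z=P[...,2]
rr=np.hypot(P[...,0]-536,P[...,1]-24)
deck=np.median(z[(rr<150)&(z>84)&(z<97)])
m=(rr<90)&(z>deck+45)&(z<deck+66); q=P[m]
A=np.c_[q[:,:2]-q[:,:2].mean(0),np.ones(len(q))]; f=np.linalg.lstsq(A,q[:,2],rcond=None)[0]
print("deck",deck,"top-deck",np.median(q[:,2])-deck,"slopes",f[:2],cv2.minAreaRect(q[:,:2].astype(np.float32)),s["wrist_force"])
md=(rr<160)&(rr>95)&(abs(z-deck)<5); q=P[md]; A=np.c_[q[:,:2]-q[:,:2].mean(0),np.ones(len(q))]; print("deck slopes",np.linalg.lstsq(A,q[:,2],rcond=None)[0][:2])
save(im,"w6.png")
E
```

```text
clock: 17.43
position: [535.5, 23.7, 213.1]
eef_rot: [0.995, -0.095, -0.0, 0.0]
wrist_force: [-0.7, 0.3, -0.0]
finger_gap: 82.4
finger_force: 0.0
clock: 17.85
position: [534.6, 23.7, 262.7]
eef_rot: [0.995, -0.095, -0.002, 0.0]
wrist_force: [0.5, -0.1, -0.2]
finger_gap: 91.7
finger_force: 0.0
clock: 18.27
position: [486.3, 33.4, 356.4]
eef_rot: [0.995, -0.095, 0.003, 0.0]
wrist_force: [0.2, -0.5, -0.7]
finger_gap: 91.7
finger_force: 0.0
deck 92.29821019997408 top-deck 54.9918512818991 slopes [-0.0001418  0.0001673] ((536.602783203125, 22.714771270751953), (150.4217987060547, 79.87769317626953), 79.23799133300781) [ 0.17491643 -0.45099224 -0.65154968]
deck slopes [-0.00085785 -0.00034818]
```

View pics/w6.png

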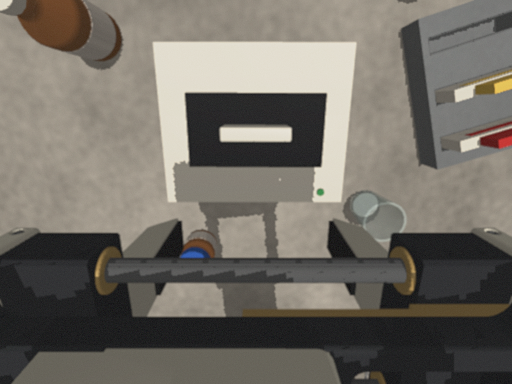

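The cover at (256,130) is flush: its top is 55.0 mm above the deck, it is level, and it is centred within about 1 mm. The yellow and red cartridges are still in the rack. Handing in.

```bash
python3 -c "
from station import ctrl
print(ctrl.hand_in())"
```

```text
the job is handed in; nothing more can be done
None
```

The blue cartridge is pressed fully home in the dock and the cover sits flush and level over it. The job was handed in at about 18 s of the 69 s allowed, but the hand-in call returned no verdict.

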